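# Trip the tester's hidden drawer latch with the release pin

## Robot

A 6-joint arm with a two-finger parallel gripper is mounted at the origin on the work surface. World frame = base frame: x ahead of the robot, y to its left, z up, the work surface at z = 0. Lengths are in m, angles in degrees, forces in N, time in s.
With the tool pointing down it reaches from about 0.35 to 0.875 m from the base axis. Payload 4.2 kg.
Tool frame: the origin (TCP) lies midway between the tips of the shut fingers; the grasp point (between the pads) lies 19 mm behind it; z points along the fingers, y is the line along which they close (so a half turn about z gives the same grasp; the last joint's range is limited). The gripper opens to 87 mm and grips with 3 to 60 N. Pads are 19 mm wide; open, the fingers measure 117 mm over their backs; the gripper's body (75 mm by 190 mm) begins 51 mm behind the grasp point.
Start: joints at [81.509, 22.042, 0.453, 0, -68.411, -14.817], TCP at [0.247, 0.574, 0.223] pointing down, gripper open.
Joint ranges: [-179.83, 179.83], [-69.29, 118.12], [-61.27, 80.66], [-181.25, 117.63], [-171.15, -9.14], [-177.46, 177.46]. Speed limits (degrees/s): [159.86, 159.86, 180, 180, 180, 180].

## Interface

Orientations are given as a 3x3 rotation matrix whose columns are the frame's x, y, z axes.
In Python, from station import sense, capture, finish_job, silhouettes, landmark_of gives the robot as it stands.
- The arm moves only by the tool step_arm, never from a script. Its arguments are lists of equal length, an entry for each row: "linear": the shift along the tool's x, y, z in mm, a list of three; "delta_rot": the turn, a rotation vector about the tool's x, y, z in rad, a list of three; "grip": the finger opening in mm, from 0 to 87. A call has 1 to 10 rows; each row shifts and turns the commanded pose from where the row before left it, along the tool's axes as they then stand; what a row does not reach is not made up. A row lasts 1/8 s, in which the tool goes at most 62.5 mm and 10.7 degrees, less where a joint would pass 70% of its speed; a pose out of reach is approached as far as the arm can. A call with a gripper value outside its range is refused whole. The fingers move at their own pace and stop on an object; the grip force is fixed at half the most. Time passes only in rows, so rows that do not move let the fingers close. It gives the time, the measured TCP pose, the force, the opening and the grip force at its end, in the units of the state.
- sense(): the state, without advancing time (a new reading comes with each control period).
- capture(name): name is "side" or "top"; returns a dict with "img" (384x512x3 uint8, red, green, blue), "fx", "fy", "cx", "cy" (pixels), "k1" (the pictures are not rectified: a ray, as slopes to the right and down, at radius r is drawn at 1 + k1 r^2 times it, then the intrinsics apply), "world_to_cam" (4x4, takes a point from world to camera coordinates). Camera axes: x right, y up, looking along -z (the intrinsics and any distortion apply to the point x, -y, -z); pixel columns grow to the right and rows downward; lengths in m; the calibration is good to about 2 mm. A picture is of the moment at which its call begins. There is no depth.
- finish_job(): hands the job in; it is judged then, once.
Trained networks look in the newest picture that a camera, given by its name, has taken for a name from the list of things; names that differ only in an ending like _2 or _b are one class to them, and where a whole thing is asked for, a point or a joint stands for the part that bears it (a point fixed in the world has none). Each returns a list of dicts, best first, with "score" (0 to 1); they miss things now and then, are a little off and sometimes report something else, mostly with a low value. They report only what shows in the picture. A call takes as long as a camera call. They do not tell look-alikes from the thing itself.
- silhouettes(camera, label): "mask" (384x512 bool, what is visible of it) and "point" ([column, row] in pixels, amid what is visible of it).
- landmark_of(camera, label): "point" ([column, row] in pixels: a listed point, or the origin of a listed thing).
The state is a dict: "time_s": time; "joints": joint angles; "joint_velocities": joint speeds; "effort": joint torques, N m; "tcp_pos": TCP position; "ee_rot": TCP orientation; "wrist_force": force on the tool from outside, world axes, zero at the start; "moment": the same for the moment, N m; "gripper_width": opening from 0.0 (shut) to 1.0 (fully open); "gripper_force": force on a finger pad.
Only numpy, scipy, OpenCV 4.12 (cv2) and the standard library are available. Lean on these libraries where they do the work, as an engineer would, in place of code of your own. Each camera call takes 0.05 s, during which the arm holds its last target. There are 200 camera calls.

## Task

Take the release pin from its stand, work its tip into the guide hole on top of the tester and push gently until the hidden spring latch lets go and the fuse drawer springs out. Then draw the pin out and put it back upright in its stand, fully home; do not force the pin and leave the other things on the bench alone.

Things in the scene. Friction and masses are not known exactly. Their poses are not given: they have to be found in the camera images.
- tester: Tester bolted to the bench: green steel case with wooden trims, 170 (x) x 200 (y) x 100 high (mm); black front with a gauge faces its own -x (towards the robot). Origin: centre of its underside, z up. On its top sits a round steel guide bush, 56 across, 16 high (top at z = 116): a cone 22 across narrows evenly to 8 at 9 below its top, then a plain upright 8 hole leads into the case.
- bush_nominal (a point): Intended place of the guide hole's mouth, level with the bush's top (tester x 20, y 0, z 116 mm). The bush was fitted by hand: the true axis lies up to 6 mm off in x and up to 6 mm off in y, unreported. A pin tip that lands on the cone is pushed sideways towards the true axis; move it that way till it drops in. Any load on the pin's shaft must stay under 12 N throughout.
- cap_nominal (a point): Middle of the range in which the hidden push cap's top lies, 44 mm below bush_nominal; the true cap is up to 7 mm higher or lower, each time different. It is 28 mm wide and flat, on a spring straight below the hole: it yields at about 2.6 N, resists with 0.35 N more per mm, lets the drawer go after 8 mm (about 6 N), and meets a hard stop at 10 mm.
- drawer (a joint): Fuse drawer in the lower front of the tester, 170 wide and 42 high; m, 0 = shut and latched (within 0.002), grows as it slides out of the front (tester's -x). A spring drives it; once the latch is tripped it springs out by itself in about half a second to its stop at 0.05 and stays there.
- drawer_front (a point): Middle of the front face of the fuse drawer, 31 mm above the bench.
- pin: Release pin, about 0.09 kg: square wooden handle 18 x 18, 55 long; below it a round steel shaft, 6 diameter, 80 long, rounded tip (mm). Origin: centre of the handle's lower end (the shoulder where the shaft begins); z up along the handle, x and y square to its flats. Starts upright in the stand, handle up, shoulder resting on the stand's top (origin 90 mm above the bench).
- pin_tip (a point): End of the pin's steel shaft, 80 mm below its origin along its axis.
- stand: Wooden block 60 x 60 x 90 high (mm), fixed to the bench, with one upright round hole of 11 diameter, 85 deep, in the middle of its top. It stands to the left or the right of the tester. Origin: centre of its underside.
- stand_hole (a point): Centre of the mouth of the stand's hole, on its top face, 90 mm above the bench.
- oil_can: Orange oil can with a thin spout, 84 across, 92 high to the neck (spout to 135), on the other side of the tester from the stand. To be left alone. Origin: centre of its underside.
- flange: Round steel flange with a hub, 90 across, 26 high, lying on the bench. To be left alone. Origin: centre of its underside.
- wrench: Steel wrench 180 long, lying on the bench. To be left alone. Origin: middle of its length.
Mind the look-alikes: they are no part of the job. Of the things that look like the pin, the largest one is meant.

How it is judged:
By the outcome, as a careful person would: the job done as asked, in the order asked, and still so for the second after the job is handed in, with the robot touching nothing.
It also fails if it takes over 67 s, if anything falls off the work surface, if the arm or the gripper's body presses on something with over 40 N, if the wrist force passes 120 N, or if a joint passes its speed limit or range.

## Working session

There is one attempt and no reset: what is moved stays moved. The work goes in short steps, Python scripts to look and compute and a tool call to move; the robot and the scene stay as the last step left them, time stands still between calls to the robot, and variables do not carry over. Pictures are saved under pics/ and viewed, at most 10 in all, crops included, and the job is handed in when it is done.

Besides the shell and the picture viewer there is one more tool, called after "Call:" as name(argument=value, ...) on one line, values as JSON. step_arm: Moves the arm, as the interface text tells. Its arguments: {"type":"object","properties":{"linear":{"type":"array"},"delta_rot":{"type":"array"},"grip":{"type":"array"}},"required":["linear","delta_rot","grip"]}

```bash
ls; mkdir -p pics; cat > h.py <<'E'
import numpy as np, cv2
from station import sense, capture, finish_job, silhouettes, landmark_of
def ray(c,p):
    u=np.array([(p[0]-c["cx"])/c["fx"],(p[1]-c["cy"])/c["fy"]]); s=u.copy()
    for _ in range(20): s=u/(1+c["k1"]*(s@s))
    M=np.array(c["world_to_cam"]); R=M[:3,:3]; t=M[:3,3]
    d=R.T@np.array([s[0],-s[1],-1]); return -R.T@t, d/np.linalg.norm(d)
def atz(c,p,z):
    o,d=ray(c,p); return o+d*(z-o[2])/d[2]
def tri(c1,p1,c2,p2):
    A=np.zeros((3,3));b=np.zeros(3)
    for c,p in((c1,p1),(c2,p2)):
        o,d=ray(c,p);P=np.eye(3)-np.outer(d,d);A+=P;b+=P@o
    x=np.linalg.solve(A,b)
    return x,[np.linalg.norm((np.eye(3)-np.outer(d,d))@(x-o)) for o,d in(ray(c1,p1),ray(c2,p2))]
def proj(c,X):
    M=np.array(c["world_to_cam"]);q=M[:3,:3]@X+M[:3,3];s=np.array([q[0],-q[1]])/-q[2]
    s=s*(1+c["k1"]*(s@s));return np.array([c["fx"]*s[0]+c["cx"],c["fy"]*s[1]+c["cy"]])
E
python3 - <<'E'
from h import *
np.set_printoptions(precision=4,suppress=True)
c={}
for n in("top","side"):
    c[n]=capture(n); cv2.imwrite(f"pics/{n}0.png",c[n]["img"][:,:,::-1])
    print(n,ray(c[n],(256,192)))
    for l in("pin","pin_tip","stand_hole","stand","bush_nominal","tester","drawer_front","oil_can","flange","wrench"):
        print(l,[(np.round(r["point"],1).tolist(),round(r["score"],2)) for r in landmark_of(n,l)])
s=sense(); print(s["ee_rot"],s["wrist_force"],s["time_s"])
E
```

```text
pics
top (array([ 0.2839, -0.0109,  1.3939]), array([ 0.2082,  0.0031, -0.9781]))
pin [([338.3, 211.0], 0.59), ([312.8, 200.5], 0.57), ([340.9, 187.9], 0.39)]
pin_tip [([334.7, 218.0], 0.43), ([308.2, 201.4], 0.4)]
stand_hole [([338.6, 186.1], 0.91)]
stand [([329.8, 194.7], 0.6), ([338.5, 188.2], 0.36), ([369.5, 195.5], 0.19)]
bush_nominal [([246.2, 170.9], 0.88)]
tester [([245.0, 184.6], 0.55)]
drawer_front [([251.7, 209.9], 0.44)]
oil_can [([180.5, 206.5], 0.65)]
flange [([133.8, 226.2], 0.57)]
wrench [([371.9, 194.6], 0.66)]
side (array([ 0.303 , -0.9131,  0.8908]), array([ 0.2083,  0.7332, -0.6474]))
pin [([273.9, 250.2], 0.7), ([293.1, 269.2], 0.65), ([260.3, 287.7], 0.54)]
pin_tip [([272.5, 270.6], 0.65), ([277.5, 169.8], 0.47), ([257.3, 304.3], 0.41)]
stand_hole [([295.5, 267.5], 0.67)]
stand [([297.1, 296.1], 0.92), ([292.2, 266.9], 0.31)]
bush_nominal [([278.7, 172.4], 0.79)]
tester [([268.3, 205.1], 0.56)]
drawer_front [([241.4, 206.1], 0.67), ([312.4, 352.0], 0.37)]
oil_can [([225.4, 159.8], 0.98), ([278.4, 170.0], 0.69), ([293.5, 266.4], 0.24)]
flange [([191.2, 138.4], 0.96), ([295.3, 293.6], 0.7)]
wrench [([311.4, 348.7], 0.62)]
[[ 0.9184 -0.3957 -0.0001]
 [-0.3957 -0.9184  0.    ]
 [-0.0001  0.     -1.    ]] [-0.2134  0.0561 -0.6684] 1.1
```

```bash
python3 - <<'E'
from h import *
t=cv2.imread("pics/top0.png")[130:260,110:400];s=cv2.imread("pics/side0.png")[110:390,150:400]
t=cv2.resize(t,(780,350),interpolation=3)
cv2.imwrite("pics/a.png",t); cv2.imwrite("pics/b.png",cv2.resize(s,None,fx=2.1,fy=2.1,interpolation=3))
E
```

```text
(no output)
```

View pics/a.png

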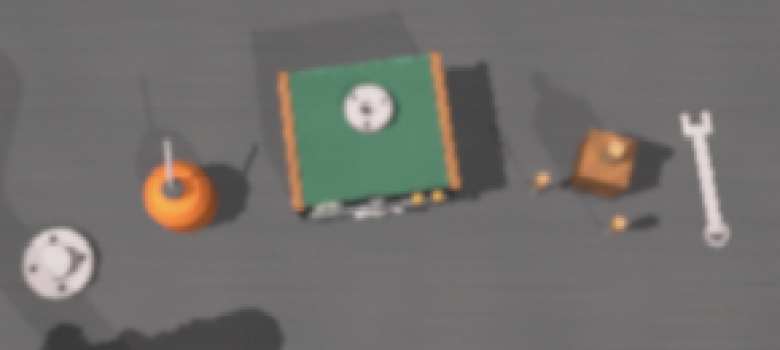

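View pics/b.png

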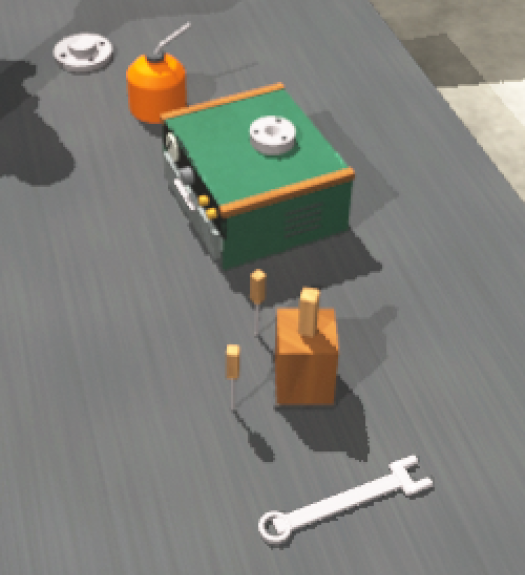

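Look-alikes for the pin: the handle in the stand (side ~297,258; top 339,186), a thin pin at side 273,250 (top 311,197), and another at side 260,288 (top 339,212). The one in the stand has the largest handle and sits in the described place, so I choose it. A close crop will check that.

```bash
python3 - <<'E'
from h import *
np.set_printoptions(precision=4,suppress=True)
c={n:capture(n) for n in("top","side")}
print(c["top"]["fx"],c["side"]["fx"],c["top"]["k1"])
print("bush",tri(c["top"],(246.2,170.9),c["side"],(278.7,172.4)), atz(c["top"],(246.2,170.9),.116),atz(c["side"],(278.7,172.4),.116))
print("hole",tri(c["top"],(338.6,186.1),c["side"],(295.5,267.5)), atz(c["top"],(338.6,186.1),.09),atz(c["side"],(295.5,267.5),.09))
for n in c:
  for l in("pin","stand","tester"):
    for r in silhouettes(n,l)[:4]:
        m=r["mask"]; ys,xs=np.nonzero(m)
        if len(xs)<4: continue
        print(n,l,round(r["score"],2),np.round(r["point"],1),m.sum(),xs.min(),xs.max(),ys.min(),ys.max(),cv2.minAreaRect(np.c_[xs,ys].astype(np.float32)))
# small pins and their places
for a,b in (((310,201.4),(272.5,270.6)),((337,215),(260,304))):
    print("small tips at z0",atz(c["top"],a,0),atz(c["side"],b,0.0))
h=[c["top"]["img"][165:225,300:360],c["side"]["img"][235:310,250:325]]
cv2.imwrite("pics/c.png",np.hstack([cv2.resize(i,(400,400),interpolation=2)[:,:,::-1] for i in h]))
E
```

```text
402.9812595558022 484.28468724833715 -0.0923822958098941
bush (array([0.6291, 0.0249, 0.1147]), [np.float64(0.001831238819378237), np.float64(0.0018312388193783976)]) [0.6268 0.025  0.116 ] [0.6305 0.0236 0.116 ]
hole (array([ 0.5738, -0.2794,  0.0999]), [np.float64(0.0037417303814560807), np.float64(0.003741730381455902)]) [ 0.5799 -0.2821  0.09  ] [ 0.5732 -0.2718  0.09  ]
top pin 0.47 [339.6 184.5] 46 334 341 183 190 ((337.0, 185.99998474121094), (5.656853675842285, 8.485280990600586), 45.0)
top tester 0.8 [243.9 184.9] 3159 214 280 150 211 ((246.91705322265625, 181.3777313232422), (56.76431655883789, 62.249107360839844), 82.40535736083984)
side pin 0.71 [259.1 281.9] 89 257 263 276 290 ((260.0, 283.0), (14.0, 6.0), 90.0)
side pin 0.55 [291.4 257.3] 200 292 301 247 270 ((296.5, 258.5), (23.0, 9.0), 90.0)
side stand 0.88 [294.3 283.8] 1202 280 310 258 304 ((295.0, 281.0), (46.0, 30.0), 90.0)
side stand 0.5 [269.1 195.2] 5514 226 319 150 238 ((272.838134765625, 191.87258911132812), (80.46260070800781, 87.48609161376953), 72.718505859375)
side tester 0.62 [266.2 194.4] 5253 226 318 151 238 ((272.456787109375, 192.1375732421875), (79.95999908447266, 87.52000427246094), 73.73979187011719)
small tips at z0 [ 0.5456 -0.1966  0.    ] [ 0.5477 -0.1936  0.    ]
small tips at z0 [ 0.4964 -0.2901  0.    ] [ 0.4917 -0.2783  0.    ]
```

View pics/c.png

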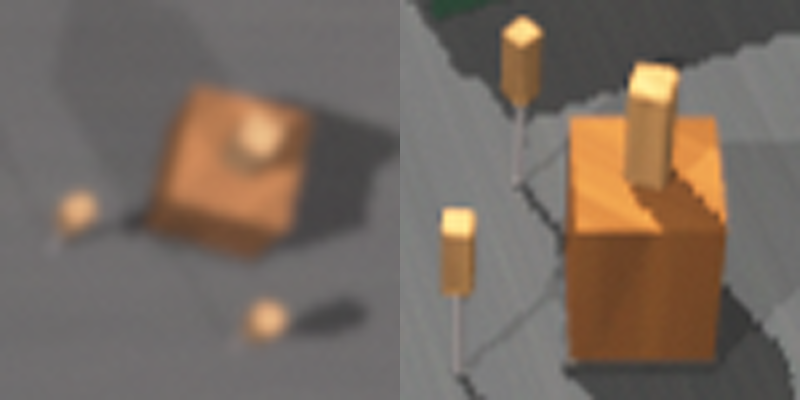

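The close crop confirms it: the handle in the stand is clearly wider than the two thin pins standing at (78,212) and (265,320) in the top crop. Next I fit the poses.

```bash
cat > fit.py <<'E'
from h import *
from scipy.optimize import minimize
np.set_printoptions(precision=4,suppress=True)
U=4
def box(x,y,yaw,w,d,z0,z1):
    C,S=np.cos(yaw),np.sin(yaw)
    return np.array([[x+C*a*w/2-S*b*d/2,y+S*a*w/2+C*b*d/2,z] for a in(-1,1) for b in(-1,1) for z in(z0,z1)])
def poly(m,c,B):
    p=np.array([proj(c,X) for X in B],np.float32)
    h=cv2.convexHull(p)
    cv2.fillPoly(m,[np.round((h+.5)*U*16).astype(np.int32)],255,lineType=cv2.LINE_AA,shift=4)
def color(c,lo,hi,near,r):
    hsv=cv2.cvtColor(c["img"],cv2.COLOR_RGB2HSV)
    m=cv2.inRange(hsv,lo,hi); k=np.zeros_like(m);cv2.circle(k,tuple(int(v) for v in near),r,255,-1)
    return m&k
def up(m): return cv2.resize(m,None,fx=U,fy=U,interpolation=cv2.INTER_LINEAR)
def fit(cs,ms,boxes,x0,step):
    ms=[up(m).astype(np.float32)/255 for m in ms]
    def f(p):
        e=0
        for c,m in zip(cs,ms):
            z=np.zeros(m.shape,np.uint8)
            for B in boxes(p): poly(z,c,B)
            z=z/255.; e+=np.abs(z-m).sum()/m.sum()
        return e
    s=np.vstack([x0]+[np.array(x0)+np.eye(len(x0))[i]*step[i] for i in range(len(x0))])
    r=minimize(f,x0,method="Nelder-Mead",options=dict(initial_simplex=s,xatol=1e-4,fatol=1e-4,maxiter=150))
    return r.x,r.fun
E
python3 - <<'E'
from fit import *
c={n:capture(n) for n in("top","side")}
mt=color(c["top"],(5,100,60),(22,255,255),(337,191),15)
ms=color(c["side"],(5,100,50),(22,255,255),(297,278),36); ms[:, :277]=0
st=lambda p:[box(p[0],p[1],p[2],.06,.06,0,.09),box(p[0],p[1],p[3] if len(p)>3 else p[2],.018,.018,.09,.145)]
print("pix",(mt>0).sum(),(ms>0).sum())
x0=[.577,-.277,-.15,-.15];d=[.005,.005,.15,.3]
print("side",fit([c["side"]],[ms],st,x0,d)); print("top",fit([c["top"]],[mt],st,x0[:3],d[:3]))
print("both",fit([c["top"],c["side"]],[mt,ms],st,x0,d))
te=lambda p:[box(p[0],p[1],p[2],.17,.2,0,.1), box(p[0],p[1],p[2],.17,.2,0,.1)]
for n in c:
  M=[r["mask"].astype(np.uint8)*255 for r in silhouettes(n,"tester")][0]
  print("tester",n,fit([c[n]],[M],te,[.61,.02,-.1],[.01,.01,.1]))
# bush by white blob
for n,p in(("top",(246.2,170.9)),("side",(278.7,172.4))):
  m=color(c[n],(0,0,110),(180,70,255),p,15); ys,xs=np.nonzero(m)
  e=cv2.fitEllipse(max(cv2.findContours(m,0,1)[0],key=len)); print("bush",n,e,atz(c[n],e[0],.116 if n=="top" else .110))
E
```

```text
pix 431 1388
side (array([ 0.5752, -0.2676, -0.2965, -0.4249]), np.float64(0.06943805143294622))
top (array([ 0.5751, -0.2731, -0.286 ]), np.float64(0.12202084144685861))
both (array([ 0.5745, -0.2717, -0.2942, -0.0519]), np.float64(0.2323036272340092))
tester top (array([0.6059, 0.025 , 0.1156]), np.float64(0.10366067186403488))
tester side (array([0.6081, 0.029 , 0.1248]), np.float64(0.09272482592300993))
bush top ((246.3583221435547, 169.62246704101562), (19.224952697753906, 19.640962600708008), 9.079710960388184) [0.6312 0.0245 0.116 ]
bush side ((279.132080078125, 173.8290557861328), (18.48493194580078, 21.785900115966797), 85.7863998413086) [0.6322 0.0248 0.11  ]
```

Call:
step_arm(linear=[[35,36,0],[35,36,0],[35,36,0],[35,36,0],[35,36,0],[35,36,0],[35,36,0],[35,36,0],[35,36,0],[35,36,0]], delta_rot=[[0,0,0],[0,0,0],[0,0,0],[0,0,0],[0,0,0],[0,0,0],[0,0,0],[0,0,0],[0,0,0],[0,0,0]], grip=[45,45,45,45,45,45,45,45,45,45])

```text
time_s: 2.95
tcp_pos: [0.4267, 0.1034, 0.223]
ee_rot: [[0.919, -0.395, 0.001], [-0.395, -0.919, 0.001], [0.001, -0.001, -1.0]]
wrist_force: [-0.4, 0.1, 0.3]
gripper_width: 0.515
gripper_force: 0.0
```

Call:
step_arm(linear=[[35,35,0],[35,35,0],[35,35,0],[35,35,0],[35,35,0],[35,35,0],[35,35,0],[35,35,0],[4,4,30],[0,0,0]], delta_rot=[[0,0,0],[0,0,0],[0,0,0],[0,0,0],[0,0,0],[0,0,0],[0,0,0],[0,0,0],[0,0,0],[0,0,0]], grip=[45,45,45,45,45,45,45,45,45,45])

```text
time_s: 4.2
tcp_pos: [0.573, -0.2685, 0.1895]
ee_rot: [[0.918, -0.397, -0.006], [-0.397, -0.918, 0.002], [-0.007, 0.001, -1.0]]
wrist_force: [0.3, 0.5, -0.6]
gripper_width: 0.518
gripper_force: 0.0
```

```bash
python3 - <<'E'
from h import *
np.set_printoptions(precision=4,suppress=True)
s=sense();print(s["tcp_pos"],s["time_s"],s["wrist_force"])
c=capture("side");t=capture("top")
X=np.array(s["tcp_pos"]);p=proj(c,X);print(p, [np.round(proj(c,np.array([.575,-.27,z])),1) for z in(.09,.145)])
i=c["img"][200:310,240:350].copy()
i=cv2.resize(i,None,fx=5,fy=5,interpolation=2)
for X_ in (X,[X[0],X[1],.145],[X[0],X[1],.09]):
    q=(proj(c,np.array(X_))+.5-[240,200])*5; cv2.circle(i,tuple(int(v) for v in q),4,(255,0,0),1)
cv2.imwrite("pics/d.png",i[:,:,::-1])
E
```

```text
[ 0.573  -0.2685  0.1895] 4.2 [ 0.2608  0.4504 -0.6032]
[297.3256 233.9302] [array([296. , 266.7]), array([297.3, 249.3])]
```

View pics/d.png

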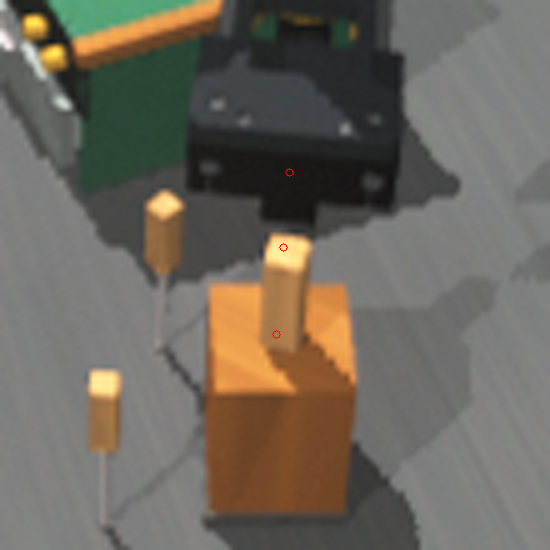

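The picture shows the fingers (finger at ~289,213 in the crop) above the handle (top at 289,247), lined up sideways, so I descend.

Call:
step_arm(linear=[[0,0,25],[0,0,25],[0,0,20],[0,0,10],[0,0,5],[0,0,0],[0,0,0],[0,0,0]], delta_rot=[[0,0,0],[0,0,0],[0,0,0],[0,0,0],[0,0,0],[0,0,0],[0,0,0],[0,0,0]], grip=[45,45,45,45,45,45,30,28])

```text
time_s: 5.3
tcp_pos: [0.575, -0.2684, 0.1082]
ee_rot: [[0.918, -0.396, 0.001], [-0.396, -0.918, -0.0], [0.001, -0.0, -1.0]]
wrist_force: [-0.1, 0.1, 0.3]
gripper_width: 0.381
gripper_force: 0.0
```

```bash
python3 - <<'E'
from h import *
s=sense();print(s["tcp_pos"],s["time_s"],s["wrist_force"],s["gripper_width"]*87)
c=capture("side");t=capture("top")
i=c["img"][215:290,260:335];j=t["img"][155:215,310:370]
cv2.imwrite("pics/e.png",np.hstack([cv2.resize(k,(400,400),interpolation=2) for k in (i,j)])[:,:,::-1])
E
```

```text
[ 0.57504733 -0.26842371  0.10819239] 5.3 [-0.05623863  0.05786648  0.26205529] 33.11563085167905
```

View pics/e.png

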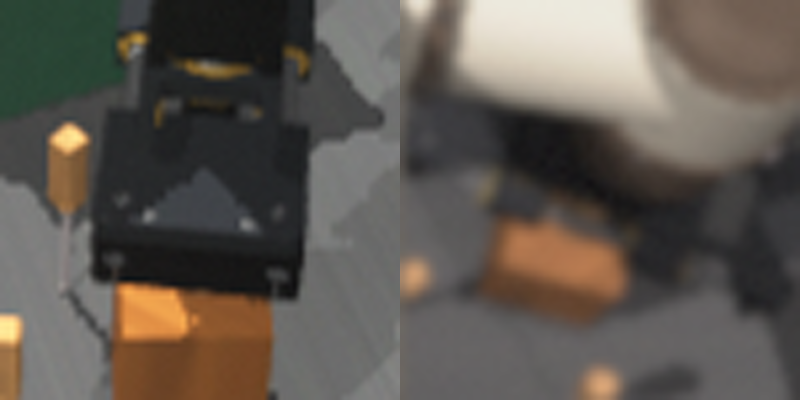

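The gripper hides the handle in both views. I'll close in small steps and watch the force.

Call:
step_arm(linear=[[0,0,0],[0,0,0],[0,0,0]], delta_rot=[[0,0,0],[0,0,0],[0,0,0]], grip=[25,23,22])

```text
time_s: 5.78
tcp_pos: [0.5748, -0.2684, 0.1076]
ee_rot: [[0.918, -0.396, 0.0], [-0.396, -0.918, -0.0], [0.0, 0.0, -1.0]]
wrist_force: [-0.5, -0.5, 0.9]
gripper_width: 0.257
gripper_force: 0.2
```

Call:
step_arm(linear=[[0,0,0],[0,0,0]], delta_rot=[[0,0,0],[0,0,0]], grip=[21,20])

```text
time_s: 6.02
tcp_pos: [0.5747, -0.2684, 0.1076]
ee_rot: [[0.918, -0.396, -0.0], [-0.396, -0.918, -0.0], [-0.0, 0.0, -1.0]]
wrist_force: [-0.8, -1.3, 0.9]
gripper_width: 0.237
gripper_force: 0.5
```

Call:
step_arm(linear=[[0,0,0],[0,0,0]], delta_rot=[[0,0,0],[0,0,0]], grip=[19,19])

```text
time_s: 6.28
tcp_pos: [0.5746, -0.2685, 0.1077]
ee_rot: [[0.918, -0.396, -0.0], [-0.396, -0.918, -0.0], [0.0, 0.0, -1.0]]
wrist_force: [-0.3, -1.5, 1.0]
gripper_width: 0.219
gripper_force: 0.9
```

Call:
step_arm(linear=[[0,1,0],[0,1,0],[0,0,0]], delta_rot=[[0,0,0],[0,0,0],[0,0,0]], grip=[19,19,19])

```text
time_s: 6.65
tcp_pos: [0.5739, -0.27, 0.1074]
ee_rot: [[0.918, -0.396, -0.0], [-0.396, -0.918, 0.0], [-0.0, -0.0, -1.0]]
wrist_force: [0.9, -0.7, -0.3]
gripper_width: 0.219
gripper_force: 0.0
```

Call:
step_arm(linear=[[0,0,0],[0,0,0],[0,0,0],[0,0,0]], delta_rot=[[0,0,0],[0,0,0],[0,0,0],[0,0,0]], grip=[18,17,15,12])

```text
time_s: 7.15
tcp_pos: [0.5739, -0.2701, 0.1074]
ee_rot: [[0.918, -0.396, -0.0], [-0.396, -0.918, 0.0], [-0.0, 0.0, -1.0]]
wrist_force: [0.6, 0.1, -0.8]
gripper_width: 0.206
gripper_force: 30.0
```

Call:
step_arm(linear=[[0,0,-6],[0,0,-12],[0,0,-16],[0,0,-20],[0,0,-20],[0,0,-20],[0,0,-20],[0,0,-16],[0,0,0]], delta_rot=[[0,0,0],[0,0,0],[0,0,0],[0,0,0],[0,0,0],[0,0,0],[0,0,0],[0,0,0],[0,0,0]], grip=[12,12,12,12,12,12,12,12,12])

```text
time_s: 8.28
tcp_pos: [0.5747, -0.2704, 0.2398]
ee_rot: [[0.918, -0.396, 0.004], [-0.396, -0.918, -0.001], [0.004, -0.001, -1.0]]
wrist_force: [-0.3, 0.1, -0.7]
gripper_width: 0.201
gripper_force: 30.0
```

```bash
python3 - <<'E'
from h import *
np.set_printoptions(precision=4,suppress=True)
s=sense();print(s["tcp_pos"],s["time_s"],s["wrist_force"],s["gripper_width"]*87)
c=capture("side");t=capture("top")
for n in("side","top"):
  for l in("stand_hole","pin_tip"):print(n,l,[(np.round(r["point"],1).tolist(),round(r["score"],2)) for r in landmark_of(n,l)])
X=np.array(s["tcp_pos"]);o=np.array([280,190])
i=c["img"][190:290,240:340].copy();o=np.array([240,190])
i=cv2.resize(i,None,fx=6,fy=6,interpolation=2)
for z in(.2374-.0174,.2374-.0974):
    q=(proj(c,np.array([X[0],X[1],z]))+.5-o)*6; print(z,q/6+o); cv2.circle(i,tuple(int(v) for v in q),5,(255,0,0),1)
cv2.imwrite("pics/f.png",i[:,:,::-1])
E
```

```text
[ 0.5747 -0.2704  0.2398] 8.275 [-0.2681  0.1305 -0.7036] 17.445591149994577
side stand_hole []
side pin_tip [([271.4, 270.0], 0.59), ([259.0, 302.7], 0.46), ([297.4, 249.8], 0.39), ([274.7, 186.2], 0.23)]
top stand_hole [([337.7, 187.0], 0.65)]
top pin_tip [([333.5, 214.2], 0.5), ([338.5, 181.9], 0.4)]
0.22 [299.753  224.0854]
0.14 [297.6322 251.5882]
```

View pics/f.png

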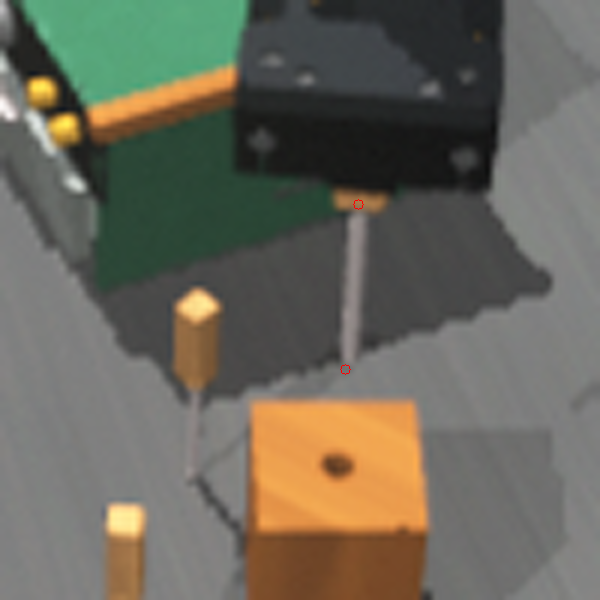

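The pin hangs straight. Its tip is at about (349,362) in the crop, a pixel from the prediction, and the stand hole shows at (338,465). I carry it to the bush.

Call:
step_arm(linear=[[-4,-18,0],[-8,-36,0],[-8,-36,0],[-8,-36,0],[-8,-36,0],[-8,-36,0],[-8,-36,0],[-8,-36,0],[-6,-23,0],[0,0,0]], delta_rot=[[0,0,0],[0,0,0],[0,0,0],[0,0,0],[0,0,0],[0,0,0],[0,0,0],[0,0,0],[0,0,0],[0,0,0]], grip=[12,12,12,12,12,12,12,12,12,12])

```text
time_s: 9.82
tcp_pos: [0.6292, 0.027, 0.2372]
ee_rot: [[0.919, -0.393, -0.001], [-0.393, -0.919, -0.0], [-0.001, 0.0, -1.0]]
wrist_force: [-0.9, -0.1, -1.9]
gripper_width: 0.203
gripper_force: 30.0
```

Call:
step_arm(linear=[[0,0,8],[0,0,4],[0,0,0],[0,0,0]], delta_rot=[[0,0,0],[0,0,0],[0,0,0],[0,0,0]], grip=[12,12,12,12])

```text
time_s: 10.32
tcp_pos: [0.6293, 0.0245, 0.2257]
ee_rot: [[0.918, -0.396, 0.0], [-0.396, -0.918, -0.0], [0.0, -0.0, -1.0]]
wrist_force: [0.2, 0.6, -1.6]
gripper_width: 0.208
gripper_force: 30.0
```

```bash
python3 - <<'E'
from h import *
np.set_printoptions(precision=4,suppress=True)
s=sense();print(s["tcp_pos"],s["time_s"],s["wrist_force"],s["ee_rot"])
c=capture("side")
X=np.array(s["tcp_pos"]);o=np.array([240,130])
i=c["img"][130:210,240:320].copy()
i=cv2.resize(i,None,fx=7,fy=7,interpolation=2)
for z in(X[2]-.0174,X[2]-.0974,.116):
    q=(proj(c,np.array([X[0],X[1],z]))+.5-o)*7; print(z,q); cv2.circle(i,tuple(int(v) for v in q),5,(255,0,0),1)
cv2.imwrite("pics/g.png",i[:,:,::-1])
E
```

```text
[0.6293 0.0245 0.2257] 10.325 [ 0.1565  0.5558 -1.6213] [[ 0.9181 -0.3964  0.0003]
 [-0.3964 -0.9181 -0.0001]
 [ 0.0003 -0.0001 -1.    ]]
0.20828644011631336 [277.7689  93.6525]
0.12828644011631335 [271.6389 273.2132]
0.116 [270.7394 299.4948]
```

View pics/g.png

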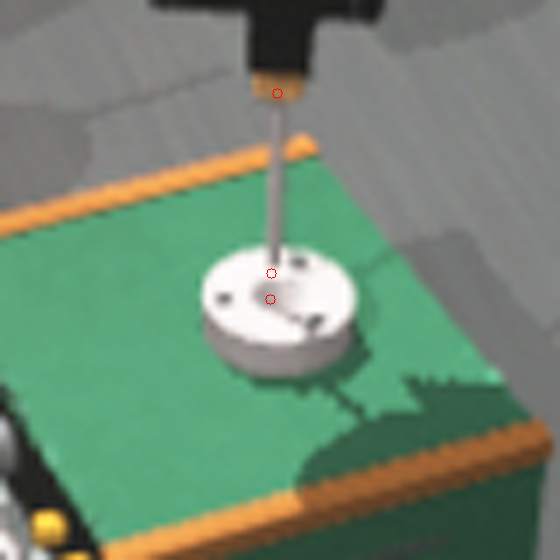

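The tip (~275,265 in the crop) hangs over the bush. The bush's top face centres at about (280,295), so I shift about 2 mm in tool x and lower into the cone.

Call:
step_arm(linear=[[2,0,5],[0,0,5],[0,0,4],[0,0,2],[0,0,1],[0,0,0]], delta_rot=[[0,0,0],[0,0,0],[0,0,0],[0,0,0],[0,0,0],[0,0,0]], grip=[12,12,12,12,12,12])

```text
time_s: 11.12
tcp_pos: [0.6311, 0.0243, 0.2086]
ee_rot: [[0.918, -0.396, 0.0], [-0.396, -0.918, -0.0], [0.0, -0.0, -1.0]]
wrist_force: [-0.1, -0.2, -0.8]
gripper_width: 0.202
gripper_force: 30.0
```

Call:
step_arm(linear=[[0,0,1.5],[0,0,0]], delta_rot=[[0,0,0],[0,0,0]], grip=[12,12])

```text
time_s: 11.38
tcp_pos: [0.631, 0.0243, 0.207]
ee_rot: [[0.918, -0.396, -0.0], [-0.396, -0.918, 0.0], [-0.0, 0.0, -1.0]]
wrist_force: [-0.4, -0.2, -0.7]
gripper_width: 0.206
gripper_force: 30.0
```

Call:
step_arm(linear=[[0,0,1],[0,0,0]], delta_rot=[[0,0,0],[0,0,0]], grip=[12,12])

```text
time_s: 11.62
tcp_pos: [0.631, 0.0243, 0.2059]
ee_rot: [[0.918, -0.396, -0.0], [-0.396, -0.918, -0.0], [-0.0, 0.0, -1.0]]
wrist_force: [0.5, -0.3, -0.7]
gripper_width: 0.207
gripper_force: 30.0
```

Call:
step_arm(linear=[[0,0,1],[0,0,0]], delta_rot=[[0,0,0],[0,0,0]], grip=[12,12])

```text
time_s: 11.88
tcp_pos: [0.631, 0.0243, 0.2049]
ee_rot: [[0.918, -0.396, -0.0], [-0.396, -0.918, -0.0], [-0.0, 0.0, -1.0]]
wrist_force: [-0.1, -0.3, -0.1]
gripper_width: 0.208
gripper_force: 30.0
```

Call:
step_arm(linear=[[0,0,1],[0,0,0]], delta_rot=[[0,0,0],[0,0,0]], grip=[12,12])

```text
time_s: 12.12
tcp_pos: [0.631, 0.0242, 0.2039]
ee_rot: [[0.918, -0.396, -0.0], [-0.396, -0.918, -0.0], [-0.0, 0.0, -1.0]]
wrist_force: [0.2, -0.3, -1.1]
gripper_width: 0.208
gripper_force: 30.0
```

Call:
step_arm(linear=[[0,0,1],[0,0,0]], delta_rot=[[0,0,0],[0,0,0]], grip=[12,12])

```text
time_s: 12.38
tcp_pos: [0.631, 0.0243, 0.2029]
ee_rot: [[0.918, -0.396, -0.0], [-0.396, -0.918, -0.0], [-0.0, 0.0, -1.0]]
wrist_force: [0.2, 0.0, -1.1]
gripper_width: 0.203
gripper_force: 30.0
```

Call:
step_arm(linear=[[0,0,1],[0,0,0]], delta_rot=[[0,0,0],[0,0,0]], grip=[12,12])

```text
time_s: 12.62
tcp_pos: [0.631, 0.0243, 0.2019]
ee_rot: [[0.918, -0.396, -0.0], [-0.396, -0.918, -0.0], [-0.0, 0.0, -1.0]]
wrist_force: [-0.3, 0.5, -1.0]
gripper_width: 0.205
gripper_force: 30.0
```

Call:
step_arm(linear=[[0,0,1],[0,0,0]], delta_rot=[[0,0,0],[0,0,0]], grip=[12,12])

```text
time_s: 12.88
tcp_pos: [0.631, 0.0243, 0.2009]
ee_rot: [[0.918, -0.396, -0.0], [-0.396, -0.918, -0.0], [-0.0, 0.0, -1.0]]
wrist_force: [0.0, 0.0, -0.5]
gripper_width: 0.205
gripper_force: 30.0
```

The tip is in the bore with no load, so I keep going down.

Call:
step_arm(linear=[[0,0,2],[0,0,2],[0,0,2],[0,0,2]], delta_rot=[[0,0,0],[0,0,0],[0,0,0],[0,0,0]], grip=[12,12,12,12])

```text
time_s: 13.38
tcp_pos: [0.6311, 0.0243, 0.1929]
ee_rot: [[0.918, -0.396, -0.0], [-0.396, -0.918, -0.0], [-0.0, 0.0, -1.0]]
wrist_force: [-0.2, 1.0, -0.4]
gripper_width: 0.202
gripper_force: 30.0
```

Call:
step_arm(linear=[[0,0,2],[0,0,2],[0,0,2],[0,0,2],[0,0,2],[0,0,0]], delta_rot=[[0,0,0],[0,0,0],[0,0,0],[0,0,0],[0,0,0],[0,0,0]], grip=[12,12,12,12,12,12])

```text
time_s: 14.12
tcp_pos: [0.631, 0.0243, 0.1828]
ee_rot: [[0.918, -0.396, -0.0], [-0.396, -0.918, -0.0], [-0.0, 0.0, -1.0]]
wrist_force: [0.7, 0.6, -0.7]
gripper_width: 0.206
gripper_force: 30.0
```

Call:
step_arm(linear=[[0,0,1],[0,0,1],[0,0,0]], delta_rot=[[0,0,0],[0,0,0],[0,0,0]], grip=[12,12,12])

```text
time_s: 14.5
tcp_pos: [0.631, 0.0243, 0.1809]
ee_rot: [[0.918, -0.396, -0.0], [-0.396, -0.918, -0.0], [-0.0, 0.0, -1.0]]
wrist_force: [0.3, 0.6, -0.7]
gripper_width: 0.202
gripper_force: 30.0
```

Call:
step_arm(linear=[[0,0,1],[0,0,1],[0,0,0]], delta_rot=[[0,0,0],[0,0,0],[0,0,0]], grip=[12,12,12])

```text
time_s: 14.88
tcp_pos: [0.631, 0.0242, 0.1789]
ee_rot: [[0.918, -0.396, -0.0], [-0.396, -0.918, -0.0], [-0.0, 0.0, -1.0]]
wrist_force: [0.3, 0.0, -0.5]
gripper_width: 0.203
gripper_force: 30.0
```

Tip is about 0.0815 m above the bench. I probe for the cap in 2 mm steps.

Call:
step_arm(linear=[[0,0,1],[0,0,1],[0,0,0]], delta_rot=[[0,0,0],[0,0,0],[0,0,0]], grip=[12,12,12])

```text
time_s: 15.25
tcp_pos: [0.631, 0.0242, 0.1769]
ee_rot: [[0.918, -0.396, -0.0], [-0.396, -0.918, -0.0], [-0.0, 0.0, -1.0]]
wrist_force: [0.3, 0.1, -0.7]
gripper_width: 0.209
gripper_force: 30.0
```

Call:
step_arm(linear=[[0,0,1],[0,0,1],[0,0,0]], delta_rot=[[0,0,0],[0,0,0],[0,0,0]], grip=[12,12,12])

```text
time_s: 15.62
tcp_pos: [0.631, 0.0242, 0.1749]
ee_rot: [[0.918, -0.396, -0.0], [-0.396, -0.918, -0.0], [-0.0, 0.0, -1.0]]
wrist_force: [0.5, 0.7, -1.4]
gripper_width: 0.201
gripper_force: 30.0
```

Call:
step_arm(linear=[[0,0,1],[0,0,1],[0,0,0]], delta_rot=[[0,0,0],[0,0,0],[0,0,0]], grip=[12,12,12])

```text
time_s: 16.0
tcp_pos: [0.631, 0.0242, 0.1729]
ee_rot: [[0.918, -0.396, -0.0], [-0.396, -0.918, -0.0], [-0.0, 0.0, -1.0]]
wrist_force: [-0.5, 0.1, -0.4]
gripper_width: 0.206
gripper_force: 30.0
```

Call:
step_arm(linear=[[0,0,1],[0,0,1],[0,0,0]], delta_rot=[[0,0,0],[0,0,0],[0,0,0]], grip=[12,12,12])

```text
time_s: 16.38
tcp_pos: [0.631, 0.0243, 0.1709]
ee_rot: [[0.918, -0.396, -0.0], [-0.396, -0.918, -0.0], [-0.0, 0.0, -1.0]]
wrist_force: [-0.2, 0.1, -0.8]
gripper_width: 0.204
gripper_force: 30.0
```

Call:
step_arm(linear=[[0,0,1],[0,0,1],[0,0,0]], delta_rot=[[0,0,0],[0,0,0],[0,0,0]], grip=[12,12,12])

```text
time_s: 16.75
tcp_pos: [0.631, 0.0243, 0.1689]
ee_rot: [[0.918, -0.396, -0.0], [-0.396, -0.918, -0.0], [-0.0, 0.0, -1.0]]
wrist_force: [-0.0, 0.7, -0.7]
gripper_width: 0.199
gripper_force: 30.0
```

Call:
step_arm(linear=[[0,0,1],[0,0,1],[0,0,0]], delta_rot=[[0,0,0],[0,0,0],[0,0,0]], grip=[12,12,12])

```text
time_s: 17.12
tcp_pos: [0.631, 0.0242, 0.1669]
ee_rot: [[0.918, -0.396, -0.0], [-0.396, -0.918, -0.0], [-0.0, 0.0, -1.0]]
wrist_force: [0.2, -0.4, -0.5]
gripper_width: 0.205
gripper_force: 30.0
```

Call:
step_arm(linear=[[0,0,1],[0,0,1],[0,0,0]], delta_rot=[[0,0,0],[0,0,0],[0,0,0]], grip=[12,12,12])

```text
time_s: 17.5
tcp_pos: [0.631, 0.0243, 0.1649]
ee_rot: [[0.918, -0.396, -0.0], [-0.396, -0.918, -0.0], [-0.0, 0.0, -1.0]]
wrist_force: [0.1, -0.8, -0.8]
gripper_width: 0.204
gripper_force: 30.0
```

Call:
step_arm(linear=[[0,0,1],[0,0,1],[0,0,0]], delta_rot=[[0,0,0],[0,0,0],[0,0,0]], grip=[12,12,12])

```text
time_s: 17.88
tcp_pos: [0.631, 0.0242, 0.1629]
ee_rot: [[0.918, -0.396, -0.0], [-0.396, -0.918, -0.0], [-0.0, 0.0, -1.0]]
wrist_force: [0.0, -0.9, -1.5]
gripper_width: 0.202
gripper_force: 30.0
```

Call:
step_arm(linear=[[0,0,1],[0,0,1],[0,0,0]], delta_rot=[[0,0,0],[0,0,0],[0,0,0]], grip=[12,12,12])

```text
time_s: 18.25
tcp_pos: [0.6314, 0.0242, 0.1619]
ee_rot: [[0.918, -0.395, 0.001], [-0.395, -0.918, -0.0], [0.001, -0.0, -1.0]]
wrist_force: [-0.7, -0.3, 2.9]
gripper_width: 0.207
gripper_force: 30.0
```

Cap found at TCP z of about 0.162. I press on in 1 mm steps.

Call:
step_arm(linear=[[0,0,1],[0,0,1],[0,0,0]], delta_rot=[[0,0,0],[0,0,0],[0,0,0]], grip=[12,12,12])

```text
time_s: 18.62
tcp_pos: [0.6314, 0.0242, 0.1596]
ee_rot: [[0.918, -0.396, 0.001], [-0.396, -0.918, -0.0], [0.001, -0.0, -1.0]]
wrist_force: [-1.9, 0.2, 5.3]
gripper_width: 0.206
gripper_force: 30.0
```

Call:
step_arm(linear=[[0,0,1],[0,0,1],[0,0,0]], delta_rot=[[0,0,0],[0,0,0],[0,0,0]], grip=[12,12,12])

```text
time_s: 19.0
tcp_pos: [0.6314, 0.0242, 0.1577]
ee_rot: [[0.918, -0.395, 0.001], [-0.395, -0.918, -0.0], [0.001, -0.0, -1.0]]
wrist_force: [-1.3, 0.1, 5.4]
gripper_width: 0.207
gripper_force: 30.0
```

Call:
step_arm(linear=[[0,0,1],[0,0,1],[0,0,0]], delta_rot=[[0,0,0],[0,0,0],[0,0,0]], grip=[12,12,12])

```text
time_s: 19.38
tcp_pos: [0.6314, 0.0242, 0.1559]
ee_rot: [[0.919, -0.395, 0.001], [-0.395, -0.919, -0.0], [0.001, -0.0, -1.0]]
wrist_force: [-1.6, -0.5, 6.2]
gripper_width: 0.205
gripper_force: 30.0
```

Call:
step_arm(linear=[[0,0,1],[0,0,0]], delta_rot=[[0,0,0],[0,0,0]], grip=[12,12])

```text
time_s: 19.62
tcp_pos: [0.6315, 0.0242, 0.155]
ee_rot: [[0.919, -0.395, 0.001], [-0.395, -0.919, -0.0], [0.001, -0.0, -1.0]]
wrist_force: [-1.1, 0.2, 6.8]
gripper_width: 0.205
gripper_force: 30.0
```

```bash
cat > dr.py <<'E'
from h import *
c=capture("side");a=cv2.imread("pics/side0.png")[:,:,::-1].astype(int)
d=(np.abs(c["img"].astype(int)-a).sum(2)>90)[190:260,190:262]
s=sense();print("changed px near drawer",d.sum(),s["tcp_pos"],s["wrist_force"],s["time_s"])
print([(np.round(r["point"],1).tolist(),round(r["score"],2)) for r in landmark_of("side","drawer_front")])
E
python3 dr.py
```

```text
changed px near drawer 2 [0.63144529 0.02420967 0.15501561] [-1.48640824  0.03900895  5.78319384] 19.675
[([238.7, 209.0], 0.55)]
```

Call:
step_arm(linear=[[0,0,0.7],[0,0,0]], delta_rot=[[0,0,0],[0,0,0]], grip=[12,12])

```text
time_s: 19.98
tcp_pos: [0.6315, 0.0242, 0.1544]
ee_rot: [[0.919, -0.395, 0.001], [-0.395, -0.919, -0.0], [0.001, -0.0, -1.0]]
wrist_force: [-1.7, -0.1, 5.6]
gripper_width: 0.205
gripper_force: 30.0
```

```bash
python3 dr.py
```

```text
changed px near drawer 6 [0.63148742 0.02420988 0.15444152] [-1.1128187   0.39413936  7.96337603] 20.025
[([243.8, 208.0], 0.82)]
```

Call:
step_arm(linear=[[0,0,0.5],[0,0,0]], delta_rot=[[0,0,0],[0,0,0]], grip=[12,12])

```text
time_s: 20.32
tcp_pos: [0.6313, 0.0242, 0.1535]
ee_rot: [[0.918, -0.396, 0.001], [-0.396, -0.918, 0.0], [0.001, -0.0, -1.0]]
wrist_force: [-0.1, -0.3, 4.2]
gripper_width: 0.206
gripper_force: 30.0
```

```bash
python3 dr.py
```

```text
changed px near drawer 955 [0.63135114 0.02425115 0.15336679] [-0.97452026 -1.02692747  4.92212028] 20.375
[([224.4, 211.8], 0.77)]
```

The drawer has sprung out. Now I draw the pin straight up.

Call:
step_arm(linear=[[0,0,-3],[0,0,-6],[0,0,-10],[0,0,-12],[0,0,-12],[0,0,-12],[0,0,-12],[0,0,-12],[0,0,-8],[0,0,0]], delta_rot=[[0,0,0],[0,0,0],[0,0,0],[0,0,0],[0,0,0],[0,0,0],[0,0,0],[0,0,0],[0,0,0],[0,0,0]], grip=[12,12,12,12,12,12,12,12,12,12])

```text
time_s: 21.68
tcp_pos: [0.6314, 0.0243, 0.2407]
ee_rot: [[0.918, -0.396, 0.001], [-0.396, -0.918, 0.0], [0.001, -0.001, -1.0]]
wrist_force: [-0.0, 0.1, -0.9]
gripper_width: 0.201
gripper_force: 30.0
```

```bash
python3 - <<'E'
from h import *
c=capture("side");s=sense();X=s["tcp_pos"];print(X,s["wrist_force"])
q=[proj(c,np.array([X[0],X[1],X[2]-k])) for k in(.0174,.0974)];print(q)
i=cv2.resize(c["img"][130:260,200:330],None,fx=4.6,fy=4.6,interpolation=2)
for p in q: cv2.circle(i,tuple(int(v) for v in (p+.5-[200,130])*4.6),4,(255,0,0),1)
cv2.imwrite("pics/k.png",i[:,:,::-1])
print("drawer out, m:", [ (atz(c,r["point"],.031)).round(3) for r in landmark_of("side","drawer_front")][:1])
E
```

```text
[0.63099703 0.02432543 0.23990175] [-0.19489881  0.23840531 -2.1194717 ]
[array([280.00926184, 138.01642314]), array([279.09382612, 164.05087008])]
drawer out, m: [array([0.469, 0.006, 0.031])]
```

View pics/k.png

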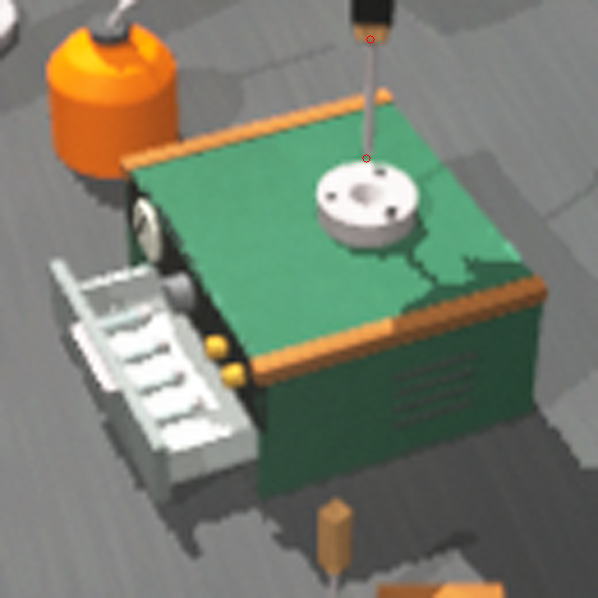

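The drawer is fully out (front at ~(110,380) in the crop) and the pin is clear of the bush, tip at (366,158). I carry it back to the stand.

Call:
step_arm(linear=[[4,18,0],[8,36,0],[8,36,0],[8,36,0],[8,36,0],[8,36,0],[8,36,0],[8,36,0],[4,23,0],[0,0,0]], delta_rot=[[0,0,0],[0,0,0],[0,0,0],[0,0,0],[0,0,0],[0,0,0],[0,0,0],[0,0,0],[0,0,0],[0,0,0]], grip=[12,12,12,12,12,12,12,12,12,12])

```text
time_s: 23.02
tcp_pos: [0.5725, -0.2724, 0.2392]
ee_rot: [[0.917, -0.399, -0.001], [-0.399, -0.917, 0.0], [-0.001, 0.0, -1.0]]
wrist_force: [0.7, 1.0, -0.3]
gripper_width: 0.207
gripper_force: 30.0
```

Call:
step_arm(linear=[[0,0,20],[0,0,15],[0,0,8],[0,0,0],[0,0,0]], delta_rot=[[0,0,0],[0,0,0],[0,0,0],[0,0,0],[0,0,0]], grip=[12,12,12,12,12])

```text
time_s: 23.65
tcp_pos: [0.5744, -0.2702, 0.1975]
ee_rot: [[0.919, -0.395, 0.001], [-0.395, -0.919, -0.001], [0.001, 0.0, -1.0]]
wrist_force: [-0.2, 0.0, -0.1]
gripper_width: 0.204
gripper_force: 30.0
```

```bash
python3 -c "
from h import *
s=sense();print(s['tcp_pos'],s['wrist_force'],s['time_s'])"
```

```text
[ 0.57437909 -0.27016165  0.19751256] [-0.17271491  0.03547042 -0.10599051] 23.65
```

Call:
step_arm(linear=[[0,0,4],[0,0,3],[0,0,2],[0,0,2],[0,0,1],[0,0,0]], delta_rot=[[0,0,0],[0,0,0],[0,0,0],[0,0,0],[0,0,0],[0,0,0]], grip=[12,12,12,12,12,12])

```text
time_s: 24.4
tcp_pos: [0.5739, -0.2701, 0.1848]
ee_rot: [[0.918, -0.396, -0.0], [-0.396, -0.918, 0.0], [-0.0, 0.0, -1.0]]
wrist_force: [-0.3, 0.7, -1.0]
gripper_width: 0.205
gripper_force: 30.0
```

Call:
step_arm(linear=[[0,0,2],[0,0,2],[0,0,0]], delta_rot=[[0,0,0],[0,0,0],[0,0,0]], grip=[12,12,12])

```text
time_s: 24.78
tcp_pos: [0.5738, -0.2701, 0.1806]
ee_rot: [[0.918, -0.396, -0.001], [-0.396, -0.918, 0.0], [-0.001, 0.0, -1.0]]
wrist_force: [-0.3, -0.2, -0.2]
gripper_width: 0.208
gripper_force: 30.0
```

Tip is 7 mm inside the hole with no load. I lower to about 2 mm above home.

Call:
step_arm(linear=[[0,0,6],[0,0,10],[0,0,10],[0,0,10],[0,0,10]], delta_rot=[[0,0,0],[0,0,0],[0,0,0],[0,0,0],[0,0,0]], grip=[12,12,12,12,12])

```text
time_s: 25.4
tcp_pos: [0.5738, -0.2701, 0.1339]
ee_rot: [[0.918, -0.396, -0.0], [-0.396, -0.918, 0.0], [-0.0, 0.0, -1.0]]
wrist_force: [-0.1, -0.1, -1.6]
gripper_width: 0.203
gripper_force: 30.0
```

Call:
step_arm(linear=[[0,0,10],[0,0,7],[0,0,4],[0,0,3],[0,0,0],[0,0,0]], delta_rot=[[0,0,0],[0,0,0],[0,0,0],[0,0,0],[0,0,0],[0,0,0]], grip=[12,12,12,12,12,12])

```text
time_s: 26.15
tcp_pos: [0.5741, -0.2702, 0.1112]
ee_rot: [[0.918, -0.396, 0.001], [-0.396, -0.918, -0.0], [0.001, -0.0, -1.0]]
wrist_force: [0.8, 0.2, -0.8]
gripper_width: 0.201
gripper_force: 30.0
```

Call:
step_arm(linear=[[0,0,1],[0,0,0]], delta_rot=[[0,0,0],[0,0,0]], grip=[12,12])

```text
time_s: 26.4
tcp_pos: [0.5739, -0.2701, 0.1099]
ee_rot: [[0.918, -0.396, 0.0], [-0.396, -0.918, 0.0], [-0.0, -0.0, -1.0]]
wrist_force: [0.5, -0.3, -1.0]
gripper_width: 0.203
gripper_force: 30.0
```

Call:
step_arm(linear=[[0,0,1],[0,0,0]], delta_rot=[[0,0,0],[0,0,0]], grip=[12,12])

```text
time_s: 26.65
tcp_pos: [0.5739, -0.2701, 0.1087]
ee_rot: [[0.918, -0.396, -0.0], [-0.396, -0.918, 0.0], [-0.0, 0.0, -1.0]]
wrist_force: [0.2, 0.9, -0.8]
gripper_width: 0.203
gripper_force: 30.0
```

Call:
step_arm(linear=[[0,0,0.8],[0,0,0]], delta_rot=[[0,0,0],[0,0,0]], grip=[12,12])

```text
time_s: 26.9
tcp_pos: [0.5739, -0.2701, 0.108]
ee_rot: [[0.918, -0.396, -0.0], [-0.396, -0.918, 0.0], [-0.0, 0.0, -1.0]]
wrist_force: [-0.0, 0.8, -0.6]
gripper_width: 0.2
gripper_force: 30.0
```

Call:
step_arm(linear=[[0,0,0.5],[0,0,0]], delta_rot=[[0,0,0],[0,0,0]], grip=[12,12])

```text
time_s: 27.15
tcp_pos: [0.5739, -0.2701, 0.1075]
ee_rot: [[0.918, -0.396, -0.0], [-0.396, -0.918, 0.0], [-0.0, -0.0, -1.0]]
wrist_force: [-0.6, 0.4, -0.2]
gripper_width: 0.203
gripper_force: 30.0
```

Call:
step_arm(linear=[[0,0,0],[0,0,0],[0,0,0],[0,0,0],[0,0,0],[0,0,0]], delta_rot=[[0,0,0],[0,0,0],[0,0,0],[0,0,0],[0,0,0],[0,0,0]], grip=[19,21,24,30,38,45])

```text
time_s: 27.9
tcp_pos: [0.5739, -0.2702, 0.1076]
ee_rot: [[0.918, -0.396, 0.0], [-0.396, -0.918, -0.0], [0.0, -0.0, -1.0]]
wrist_force: [0.4, 0.4, 0.9]
gripper_width: 0.465
gripper_force: 0.0
```

Call:
step_arm(linear=[[0,0,-5],[0,0,-15],[0,0,-25],[0,0,-35],[0,0,-35],[0,0,-25],[-20,-40,0],[-20,-40,0],[-20,-40,0],[0,0,0]], delta_rot=[[0,0,0],[0,0,0],[0,0,0],[0,0,0],[0,0,0],[0,0,0],[0,0,0],[0,0,0],[0,0,0],[0,0,0]], grip=[45,45,45,45,45,45,45,45,45,45])

```text
time_s: 29.15
tcp_pos: [0.5665, -0.1339, 0.2494]
ee_rot: [[0.92, -0.392, 0.002], [-0.392, -0.92, 0.0], [0.002, -0.001, -1.0]]
wrist_force: [0.5, -1.0, 0.5]
gripper_width: 0.52
gripper_force: 0.0
```

```bash
python3 - <<'E'
from h import *
c=capture("side");s=sense();print(s["tcp_pos"],s["wrist_force"],s["time_s"])
a=cv2.imread("pics/side0.png")[:,:,::-1]
f=lambda i:cv2.resize(i[235:310,250:325],(400,400),interpolation=2)
cv2.imwrite("pics/m.png",np.hstack([f(a),f(c["img"])])[:,:,::-1])
E
```

```text
[ 0.56658738 -0.13519556  0.24911774] [-0.28064511  0.31268602  0.1340641 ] 29.2
```

View pics/m.png

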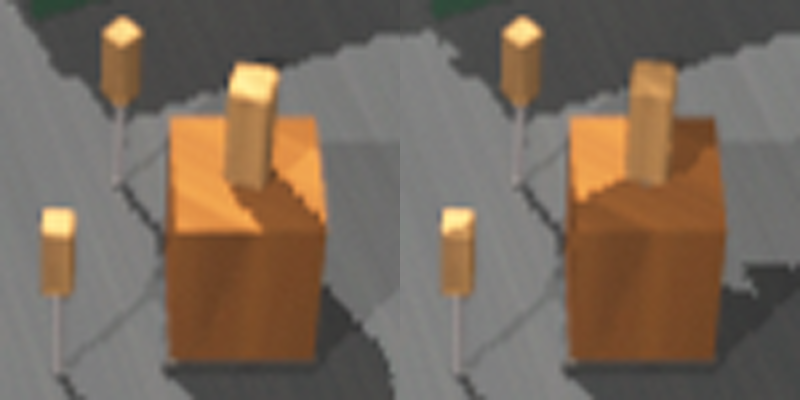

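The before and after crops match: the pin is upright and fully home in its stand, with the handle base at ~(250,185) before and ~(648,183) after (the right-hand crop is offset by 400). The two look-alikes are untouched, so I hand the job in.

```bash
python3 -c "
from station import finish_job
print(finish_job())"
```

```text
the job is handed in; nothing more can be done
None
```

The latch tripped and the drawer sprang fully out; the pin is back upright in its stand, apparently fully home. The job was handed in at about 29 s, wrist force read at most about 8 N, and no verdict came back.

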